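Stock the assembly fixture and present its ball

ROBOT

A 6-joint arm with a two-finger parallel gripper is mounted at the origin on the work surface. World frame = base frame: x ahead of the robot, y to its left, z up, the work surface at z = 0. Lengths are in m, angles in rad, forces in N, time in s.
With the tool pointing down it reaches from about 0.225 to 0.875 m from the base axis. Payload 3.4 kg.
Tool frame: the origin (TCP) lies between the finger pads; the fingertips stand 8 mm ahead of it and the grasp point (between the pads) lies 11 mm behind it; z points along the fingers, y is the line along which they close (so a half turn about z gives the same grasp; the last joint's range is limited). The gripper opens to 85 mm and grips with 20 to 120 N. Pads are 22 mm wide; open, the fingers measure 114 mm over their backs; the gripper's body (76 mm by 85 mm) begins 54 mm behind the grasp point. The pads swing forward as they close: fully open they stand 13 mm farther back than shut.
Start: joints at [1.143, 0.276, 1.505, -0, 1.361, -0.121], TCP at [0.174, 0.548, 0.239] pointing down, gripper open.
Joint ranges: [-2.89, 2.89], [-0.75, 2.08], [0.22, 2.7], [-1.18, 4.32], [0.11, 2.71], [-2.7, 2.7]. Speed limits (rad/s): [2.57, 2.57, 3.14, 3.14, 3.14, 3.14].

INTERFACE

Orientations are given as a unit quaternion [w, x, y, z].
In Python, from rig import manip, optics, finder gives the robot as it stands.
- The arm moves only by the tool servo_tool, never from a script. Its argument "increments" is a list of rows, each a list of 7 numbers: the shift along the tool's x, y, z in cm, then the turn, a rotation vector about the tool's x, y, z in degrees, then the closure, from -1 (fully open) to 1 (shut). In form: [[x, y, z, rx, ry, rz, gripper], ...]. A call has exactly 5 rows; each row shifts and turns the commanded pose from where the row before left it, along the tool's axes as they then stand; what a row does not reach is not made up. A row lasts 1/10 s, in which the tool goes at most 50 mm and 8.59 degrees, less where a joint would pass 70% of its speed; a pose out of reach is approached as far as the arm can. A call is refused whole if a number of a shift passes 5 or a number of a turn 8.59, either way. A call with a gripper value outside its range is refused whole. The fingers move at their own pace and stop on an object; "squeeze" is the grip in N (left out, the last holds). Time passes only in rows, so rows that do not move let the fingers close, or fill a call up. It gives the time, the measured TCP pose, the force, the opening and the grip force at its end, in the units of the state.
- manip.get_state(): the state, without advancing time (a new reading comes with each control period).
- optics.get_image(name): name is "scene" or "top"; returns the picture (480x640x3 uint8, red, green, blue); there is no depth.
- optics.get_calibration(name): a dict with "fov_y" (degrees; the focal length in pixels is half the picture's height over the tangent of half this angle, whatever the lens; pixels are square), "cx", "cy" (the principal point, pixels), "world_to_cam" (4x4, takes a point from world to camera coordinates). Camera axes: x right, y down, z forward; pixel columns grow to the right and rows downward; lengths in m; the calibration is good to about 2 mm. A picture is of the moment at which its call begins. get_calibration takes no time and is no camera call.
- manip.sign_off(): hands the job in; it is judged then, once.
Trained networks look in the newest picture that a camera, given by its name, has taken for a name from the list of things; names that differ only in an ending like _2 or _b are one class to them, and where a whole thing is asked for, a point or a joint stands for the part that bears it (a point fixed in the world has none). Each returns a list of dicts, best first, with "p" (0 to 1); they miss things now and then, are a little off and sometimes report something else, mostly with a low value. They report only what shows in the picture. A call takes as long as a camera call. They do not tell look-alikes from the thing itself.
- finder.silhouettes(label, camera): "region" (480x640 bool, what is visible of it) and "box" ([centre column, centre row, width, height] in pixels, round what is visible of it).
- finder.tip_of(label, camera): "at" ([column, row] in pixels: a listed point, or the origin of a listed thing).
The state is a dict: "clock": time; "qpos": joint angles; "qd": joint speeds; "effort": joint torques, N m; "position": TCP position; "ee_rot": TCP orientation; "contact_force": force on the tool from outside, world axes, zero at the start; "moment": the same for the moment, N m; "width": finger opening in m; "gripper_force": force on a finger pad.
Only numpy, scipy, OpenCV 4.12 (cv2) and the standard library are available. Lean on these libraries where they do the work, as an engineer would, in place of code of your own. Each camera call takes 0.05 s, during which the arm holds its last target. There are 200 camera calls.

TASK

Pick up the open-fronted scoop tray by its arch handle, tip its three bushings into the feed hopper and stand the empty scoop upright on the bench again. Then lift the ball tray by its fin and, never letting the loose ball leave its pocket, bring that pocket straight above the fixture's nest, the tray's underside about 10 cm above the bench. Finish there still holding the tray level and still in the gripper, not put down, and leave the torch, charger, cup and post block alone.

Things in the scene. Friction and masses are not known exactly. Their poses are not given: they have to be found in the camera images.
- scoop: Grey plastic scoop tray, 90 (x) x 110 (y) x 40 mm high, 4 mm floor and walls, loose, about 0.22 kg; origin at the centre of its underside, z up. Its -x side is fully open, with no lip (the pour side); walls on the other three sides. An arch handle spans it: an aluminium bar 14 x 14 mm along y, on thin uprights at both ends.
- scoop_handle (a point): Centre of the scoop's handle bar, 83 mm above the scoop's underside (bar from 76 to 90 mm), axes as the scoop's. Grip it across the tray's x; 72 mm of free space between scoop floor and bar.
- bushing0: Flanged steel bushing standing loose in the scoop: flange 26 mm across and 6 mm thick, barrel 18 mm across, 22 mm tall overall, about 35 g; origin at the centre of the flange's underside, z along its axis. It slides out once the scoop is tipped some 35 to 50 degrees to its open side.
- bushing1: Flanged steel bushing standing loose in the scoop: flange 26 mm across and 6 mm thick, barrel 18 mm across, 22 mm tall overall, about 35 g; origin at the centre of the flange's underside, z along its axis. It slides out once the scoop is tipped some 35 to 50 degrees to its open side.
- bushing2: Flanged steel bushing standing loose in the scoop: flange 26 mm across and 6 mm thick, barrel 18 mm across, 22 mm tall overall, about 35 g; origin at the centre of the flange's underside, z along its axis. It slides out once the scoop is tipped some 35 to 50 degrees to its open side.
- hopper: Feed hopper fixed to the bench: open-topped sheet-metal box, 160 x 160 mm outside, 3 mm walls, rim 115 mm above the bench, grey base, slightly inclined floor inside, 31 to 57 mm above the bench, a small spout low on its -x face that sticks out 45 mm (at most 40 mm high). Origin at the centre of its underside.
- hopper_mouth (a point): Centre of the hopper's open mouth, at rim height, 115 mm above the bench.
- ball_tray: Grey plastic tray 140 (x) x 80 (y) mm with 4 mm floor and a 14 mm high border, loose, about 0.25 kg; origin at the centre of its underside, z up. An upright aluminium fin stands at its centre, 34 (x) x 14 (y) mm, top 70 mm above the underside. A round pocket with a 3 mm high rim, 32 mm inside diameter, lies 43 mm from the centre at each x end; the +x one holds the ball, the -x one is empty.
- fin (a point): Grip point on the ball tray's fin, 58 mm above the tray's underside, 12 mm below the fin's top; grip across the tray's y. Axes as the tray's.
- pocket (a point): Centre of the +x pocket of the ball tray, at the height of the ball's centre: 43 mm along the tray's +x from its centre, 19 mm above its underside.
- ball_center (a point): Centre of the loose steel ball, 30 mm diameter, 0.11 kg, lying in the +x pocket of the ball tray. It rolls about 7 mm to each side within the pocket and goes over the rim if the tray is tipped beyond about 35 degrees or jerked.
- fixture: Assembly fixture fixed to the bench: aluminium plate 130 x 110 x 14 mm with a round steel nest, 52 mm across, in its middle and two small dark blocks and four screw heads round it, none higher than the nest. Origin at the centre of its underside.
- nest (a point): Centre of the top of the round nest, 40 mm above the bench.
- torch: Bystander: yellow and black torch lying on the bench, about 135 mm long, 40 mm high.
- charger: Bystander: grey battery charger 80 x 110 mm, 57 mm high.
- cup: Bystander: small white plastic cup, 52 mm across, 26 mm high.
- postblock: Bystander: dark steel block 60 x 50 mm with a post, 62 mm high.
Not all that is in view belongs to the job. What is shaped like the part that bears ball_center but orange is not meant.

How it is judged:
On the way, in this order (a step that is already met when the one before it is completed fails the run):
1. the scoop is tipped (over 20 degrees) above the hopper (angle between scoop's own z axis and vertical above 0.35 rad and horizontal distance between scoop_handle and hopper_mouth below 0.16 m and height (world z) of scoop_handle above 0.13 m), for 0.05 s.
2. all three bushings lie in the hopper (x of bushing0 in the frame of hopper between -0.078 and 0.078 m and y of bushing0 in the frame of hopper between -0.078 and 0.078 m and z of bushing0 in the frame of hopper between 0.02 and 0.105 m and x of bushing1 in the frame of hopper between -0.078 and 0.078 m and y of bushing1 in the frame of hopper between -0.078 and 0.078 m and z of bushing1 in the frame of hopper between 0.02 and 0.105 m and x of bushing2 in the frame of hopper between -0.078 and 0.078 m and y of bushing2 in the frame of hopper between -0.078 and 0.078 m and z of bushing2 in the frame of hopper between 0.02 and 0.105 m), for 0.2 s.
3. the empty scoop stands upright on the bench, let go (height (world z) of scoop between -0.008 and 0.008 m and angle between scoop's own z axis and vertical below 0.08 rad and contact force between scoop and the fingers below 0.1 N), for 0.2 s.
4. the ball tray is lifted in the gripper with the ball in its pocket (height (world z) of ball_tray above 0.04 m and distance between ball_center and pocket below 0.017 m and contact force between ball_tray and the fingers above 1 N), for 0.2 s.
At the end, for the whole second after the job is handed in: Bushings inside the hopper; scoop upright (4.5 deg) at rest on the bench; ball tray held by the fingers, at rest, level within 5 deg, touching neither fixture nor hopper, underside 65 to 145 mm above the bench, ball in its pocket, the pocket within 30 mm sideways of the nest's centre (all of step 2 and height (world z) of scoop between -0.008 and 0.008 m and angle between scoop's own z axis and vertical below 0.08 rad and linear speed of each of scoop, ball_tray below 0.02 m/s and distance between ball_center and pocket below 0.017 m and horizontal distance between pocket and nest below 0.03 m and height (world z) of ball_tray between 0.065 and 0.145 m and angle between ball_tray's own z axis and vertical below 0.09 rad and angular speed of ball_tray below 0.15 rad/s and contact force between ball_tray and the fingers above 1 N and contact force between ball_tray and fixture below 0.1 N and contact force between ball_tray and hopper below 0.1 N); the arm keeps its last pose, push and grip.
It fails at once if the ball leaves its pocket (centre over 22 mm from the pocket's centre) (distance between ball_center and pocket above 0.022 m).
It fails at once if the torch is disturbed (moved over 30 mm) (distance of torch from where it was at the start of the episode above 0.03 m).
It fails at once if the charger is disturbed (moved over 30 mm) (distance of charger from where it was at the start of the episode above 0.03 m).
It fails at once if the cup is disturbed (moved over 30 mm) (distance of cup from where it was at the start of the episode above 0.03 m).
It fails at once if the postblock is disturbed (moved over 30 mm) (distance of postblock from where it was at the start of the episode above 0.03 m).
It also fails if it takes over 64 s, if anything falls off the work surface, if the arm or the gripper's body presses on something with over 40 N, if the wrist force passes 120 N, or if a joint passes its speed limit or range.

## Working session

There is one attempt and no reset: what is moved stays moved. The work goes in short steps, Python scripts to look and compute and a tool call to move; the robot and the scene stay as the last step left them, time stands still between calls to the robot, and variables do not carry over. Pictures are saved under pics/ and viewed, at most 10 in all, crops included, and the job is handed in when it is done.

Besides the shell and the picture viewer there is one more tool, called after ">>>" as name([rows], argument=value, ...), one row to a line, values as JSON. servo_tool: Moves the arm, as the interface text tells. Its arguments: {"type":"object","properties":{"increments":{"type":"array","items":{"type":"array","items":{"type":"number"}}},"squeeze":{"type":"number"}},"required":["increments"]}

```bash
mkdir -p pics
cat > h.py <<'E'
import numpy as np, cv2
from rig import manip, optics, finder
def cal(n):
    c=optics.get_calibration(n); f=240/np.tan(np.radians(c["fov_y"])/2)
    return f,c["cx"],c["cy"],np.array(c["world_to_cam"])
def px2w(n,uv,z):
    f,cx,cy,T=cal(n); R=T[:3,:3]; o=-R.T@T[:3,3]
    d=R.T@np.array([(uv[0]-cx)/f,(uv[1]-cy)/f,1.]); return o+d*(z-o[2])/d[2]
def w2px(n,p):
    f,cx,cy,T=cal(n); q=T[:3,:3]@np.array(p)+T[:3,3]; return np.array([cx+f*q[0]/q[2],cy+f*q[1]/q[2]])
def snap(n,name):
    im=optics.get_image(n); cv2.imwrite(f"pics/{name}.png",im[:,:,::-1]); return im
E
python3 - <<'E'
from h import *
np.set_printoptions(precision=4,suppress=True)
snap("top","t0"); snap("scene","s0")
for n in("top","scene"):
    f,cx,cy,T=cal(n); print(n,f,cx,cy,"cam at",-T[:3,:3].T@T[:3,3]); print(T)
Z=dict(scoop_handle=.083,scoop=0,hopper_mouth=.115,fin=.058,ball_tray=0,pocket=.019,ball_center=.019,nest=.04,bushing0=.004)
for k,z in Z.items():
    for n in("top","scene"):
        for r in finder.tip_of(k,n)[:4]: print(k,n,round(r["p"],2),np.round(r["at"],1),px2w(n,r["at"],z)[:2])
s=manip.get_state(); print(s["clock"],s["position"],s["ee_rot"])
E
```

```text
top 434.72728774907256 324.11288087395104 240.55138055322823 cam at [0.4399 0.0066 1.1009]
[[ 0.0037 -1.      0.0006  0.0043]
 [-0.9925 -0.0037 -0.1219  0.5709]
 [ 0.1219 -0.0001 -0.9925  1.0391]
 [ 0.      0.      0.      1.    ]]
scene 492.3660127300089 312.9870316552805 228.08892081089547 cam at [0.9892 0.2139 0.8782]
[[-0.4325  0.9015 -0.0148  0.248 ]
 [ 0.7819  0.3669 -0.5041 -0.4092]
 [-0.449  -0.2296 -0.8635  1.2517]
 [ 0.      0.      0.      1.    ]]
scoop_handle top 0.6 [274.2 227.1] [0.5966 0.1248]
scoop_handle scene 0.92 [369.2 263.3] [0.5988 0.1253]
scoop_handle scene 0.39 [257.  245.7] [ 0.6531 -0.0744]
scoop top 0.57 [277. 232.] [0.5968 0.127 ]
scoop scene 0.66 [364.5 280.4] [0.5961 0.1219]
scoop scene 0.39 [258.4 243.8] [ 0.613 -0.104]
hopper_mouth top 0.58 [172.7 255.9] [0.5246 0.3507]
hopper_mouth scene 0.86 [512.1 270.8] [0.5245 0.3533]
hopper_mouth scene 0.31 [269.5 231. ] [ 0.6309 -0.0569]
fin top 0.85 [368.7 235.8] [ 0.5801 -0.1014]
fin scene 0.68 [264.9 216.8] [ 0.5797 -0.1005]
ball_tray top 0.94 [365.5 239. ] [ 0.5796 -0.0992]
ball_tray top 0.66 [312.6 176. ] 
[... 269 characters left out ...]
]
ball_center top 0.56 [350.5 194.3] [ 0.6915 -0.0602]
ball_center scene 0.56 [255.5 283.9] [ 0.6995 -0.0603]
ball_center scene 0.45 [257.2 243.1] [ 0.6208 -0.1   ]
nest top 0.69 [478.1 258. ] [ 0.5287 -0.3705]
nest top 0.33 [174.  255.2] [0.5328 0.3738]
nest scene 0.92 [168.3 160.9] [ 0.5347 -0.3636]
nest scene 0.6 [254.8 245.6] [ 0.6366 -0.0939]
bushing0 top 0.42 [290.4 224.6] [0.6154 0.0927]
bushing0 top 0.39 [267.  231.2] [0.5982 0.1521]
bushing0 scene 0.61 [365.4 285.5] [0.607 0.128]
bushing0 scene 0.61 [369.3 260.7] [0.5546 0.1145]
bushing0 scene 0.56 [348.2 287.1] [0.6242 0.0994]
bushing0 scene 0.49 [380.8 289.7] [0.6025 0.1579]
1.0 [0.1737 0.5482 0.2393] [0.     0.1528 0.9883 0.0001]
```

View pics/t0.png

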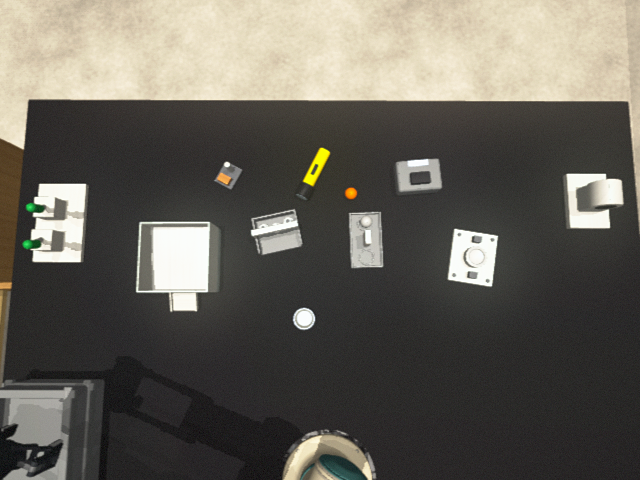

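View pics/s0.png

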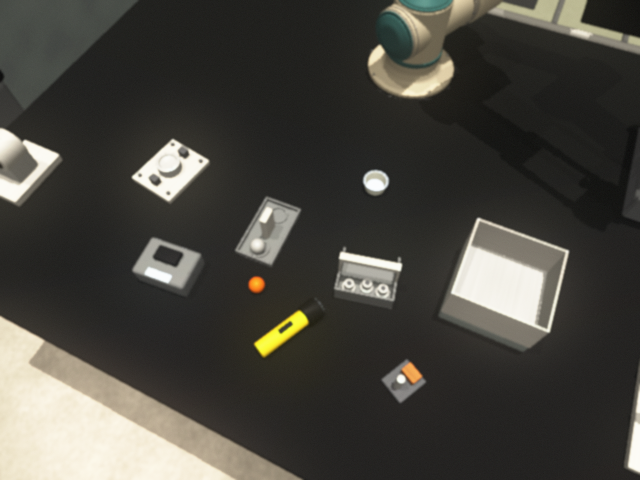

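The top view shows the scoop around (277,232), hopper (173,256), ball tray (366,239), nest (475,257), torch (313,175) and cup (304,319). The scene view confirms that the bushings stand on the +x side and the open side faces the robot. Next I'll get the yaws.

Run:
```python
from h import *
np.set_printoptions(precision=4,suppress=True)
t=cv2.imread("pics/t0.png"); s=cv2.imread("pics/s0.png")
a=cv2.resize(t[190:290,240:400],None,fx=5,fy=5,interpolation=2)[:300,:400] if 0 else cv2.resize(t[200:275,245:390],(725,375),interpolation=2)
b=cv2.resize(s[240:310,325:470],(435,210),interpolation=2)
o=np.zeros((590,725,3),np.uint8);o[:375]=a;o[378:588,:435]=b;cv2.imwrite("pics/c0.png",o)
for k,z in(("scoop",.04),("ball_tray",.014),("hopper",.115),("fixture",.014)):
  for n in("top","scene"):
    for r in finder.silhouettes(k,n)[:2]:
        m=r["region"].astype(np.uint8)
        c=max(cv2.findContours(m,0,1)[0],key=cv2.contourArea)[:,0]
        w=np.array([px2w(n,p,z)[:2] for p in c],np.float32)
        q=cv2.minAreaRect(w*1000); print(k,n,round(r["p"],2),r["box"],q)
print(manip.get_state()["clock"])
```

```text
scoop top 0.79 [275.8, 231.1, 56.4, 46.1] ((591.0348510742188, 124.9740219116211), (93.75567626953125, 118.41387939453125), 13.85331916809082)
scoop top 0.48 [367.1, 221.9, 10.9, 7.5] ((619.3764038085938, -96.9717025756836), (20.0400390625, 24.734045028686523), 0.21662910282611847)
scoop scene 0.88 [368.6, 279.1, 62.4, 61.4] ((608.28955078125, 129.60328674316406), (104.52180480957031, 118.33776092529297), 15.818242073059082)
ball_tray top 0.91 [365.4, 237.8, 33.0, 56.3] ((577.5911865234375, -98.52313232421875), (138.63845825195312, 80.7291259765625), 2.275905132293701)
ball_tray top 0.44 [179.7, 264.9, 86.0, 91.2] ((510.56927490234375, 368.6265869140625), (217.72039794921875, 207.2312469482422), 0.21052584052085876)
ball_tray scene 0.82 [267.6, 233.4, 70.0, 74.7] ((583.0834350585938, -95.39396667480469), (148.02737426757812, 86.20091247558594), 3.2097091674804688)
ball_tray scene 0.39 [403.5, 383.4, 41.6, 38.5] ((748.5291137695312, 254.48727416992188), (48.12582778930664, 61.69746017456055), 61.865440368652344)
hopper top 0.83 [178.9, 263.4, 84.8, 90.5] ((505.1611022949219, 335.73394775390625), (199.8133544921875, 190.2620086669922), 0.21718436479568481)
hopper top 0.35 [472.8, 258.4, 51.2, 57.5] ((523.9030151367188, -330.4624938964844), (102.0413589477539, 119.17141723632812), 81.13058471679688)
hopper scene 0.92 [502.6, 284.8, 127.9, 129.3] ((551.9585571289062, 347.6113586425781), (211.8592529296875, 169.3125762939453), 0.10088957846164703)
fixture top 0.93 [473.7, 258.1, 53.8, 59.1] ((532.8716430664062, -364.8992919921875), (115.7409896850586, 135.0795440673828), 79.94731140136719)
fixture scene 0.57 [168.4, 173.8, 74.9, 62.4] ((540.1767578125, -361.33758544921875), (122.2934341430664, 135.95230102539062), 80.85476684570312)
1.4
```

View pics/c0.png

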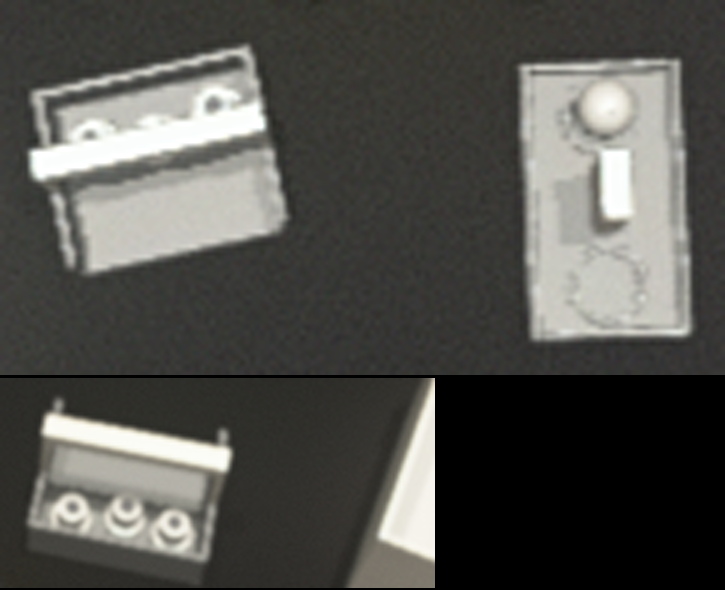

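The crop shows the scoop bar running (38,165)→(265,117), which gives a scoop yaw of about +12°. The tray edge (520,65)→(533,340) gives a tray yaw of about +2.5°. The bushings sit behind the bar, and the open side faces the robot.

```bash
cat > plan.py <<'E'
from h import *
from scipy.spatial.transform import Rotation as Ro, Slerp
def rot(yaw,tilt=0): # tool y along yaw (deg), pointing down, tipped by tilt about tool x (tool points outward)
    y=np.radians(yaw); Y=np.array([np.cos(y),np.sin(y),0]); X=np.array([-np.sin(y),np.cos(y),0])
    return Ro.from_matrix(np.c_[X,Y,[0,0,-1]])*Ro.from_euler('x',-tilt,degrees=True)
def plan(p1,R1,n,ease=False,start=None):
    if start is None:
        s=manip.get_state(); p0=np.array(s["position"]); q=s["ee_rot"]; R0=Ro.from_quat([*q[1:],q[0]])
        print("t",round(s["clock"],2),"p",np.round(p0,4),"w",round(s["width"],4),"F",np.round(s["contact_force"],1))
    else: p0,R0=start
    u=np.arange(n+1)/n
    if ease: u=u*u*(3-2*u)
    S=Slerp([0,1],Ro.concatenate([R0,R1])); p0,p1=np.array(p0),np.array(p1)
    for a,b in zip(u,u[1:]):
        d=S(a).inv().apply((b-a)*(p1-p0))*100; r=(S(a).inv()*S(b)).as_rotvec(degrees=True)
        print(list(np.round([*d,*r],2)))
    return p1,R1
E
python3 -c "
from plan import *
a=plan([.597,.125,.16],rot(12),15)
"
```

```text
t 1.4 p [0.1737 0.5482 0.2393] w 0.0857 F [ 0.6 -0.   0.3]
[np.float64(-3.54), np.float64(-1.84), np.float64(0.53), np.float64(0.0), np.float64(-0.0), np.float64(4.03)]
[np.float64(-3.66), np.float64(-1.58), np.float64(0.53), np.float64(0.0), np.float64(-0.0), np.float64(4.03)]
[np.float64(-3.76), np.float64(-1.32), np.float64(0.53), np.float64(0.0), np.float64(-0.0), np.float64(4.03)]
[np.float64(-3.85), np.float64(-1.05), np.float64(0.53), np.float64(0.0), np.float64(-0.0), np.float64(4.03)]
[np.float64(-3.91), np.float64(-0.78), np.float64(0.53), np.float64(0.0), np.float64(-0.0), np.float64(4.03)]
[np.float64(-3.96), np.float64(-0.51), np.float64(0.53), np.float64(0.0), np.float64(-0.0), np.float64(4.03)]
[np.float64(-3.98), np.float64(-0.23), np.float64(0.53), np.float64(0.0), np.float64(-0.0), np.float64(4.03)]
[np.float64(-3.99), np.float64(0.05), np.float64(0.53), np.float64(0.0), np.float64(-0.0), np.float64(4.03)]
[np.float64(-3.98), np.float64(0.33), np.float64(0.53), np.float64(0.0), np.float64(-0.0), np.float64(4.03)]
[np.float64(-3.94), np.float64(0.61), np.float64(0.53), np.float64(0.0), np.float64(-0.0), np.float64(4.03)]
[np.float64(-3.89), np.float64(0.89), np.float64(0.53), np.float64(0.0), np.float64(-0.0), np.float64(4.03)]
[np.float64(-3.82), np.float64(1.16), np.float64(0.53), np.float64(0.0), np.float64(-0.0), np.float64(4.03)]
[np.float64(-3.73), np.float64(1.43), np.float64(0.53), np.float64(0.0), np.float64(-0.0), np.float64(4.03)]
[np.float64(-3.62), np.float64(1.68), np.float64(0.53), np.float64(0.0), np.float64(-0.0), np.float64(4.03)]
[np.float64(-3.49), np.float64(1.93), np.float64(0.53), np.float64(0.0), np.float64(-0.0), np.float64(4.03)]
```

>>> servo_tool([
  [-3.54,-1.84,0.5,0,0,4,-1],
  [-3.66,-1.58,0.5,0,0,4,-1],
  [-3.76,-1.32,0.5,0,0,4,-1],
  [-3.85,-1.05,0.5,0,0,4,-1],
  [-3.91,-0.78,0.5,0,0,4,-1],
])

```text
clock: 1.9
position: [0.3158, 0.4063, 0.2143]
ee_rot: [0.0, 0.323, 0.946, 0.0]
contact_force: [1.0, 0.1, 0.2]
width: 0.0853
gripper_force: 0.0
```

>>> servo_tool([
  [-3.96,-0.51,0.5,0,0,4,-1],
  [-3.98,-0.23,0.5,0,0,4,-1],
  [-3.99,0.05,0.5,0,0,4,-1],
  [-3.98,0.33,0.5,0,0,4,-1],
  [-3.94,0.61,0.5,0,0,4,-1],
])

```text
clock: 2.4
position: [0.4574, 0.2654, 0.1893]
ee_rot: [0.0, 0.483, 0.876, 0.0]
contact_force: [0.4, 0.5, -0.5]
width: 0.0853
gripper_force: 0.0
```

>>> servo_tool([
  [-3.89,0.89,0.5,0,0,4,-1],
  [-3.82,1.16,0.5,0,0,4,-1],
  [-3.73,1.43,0.5,0,0,4,-1],
  [-3.62,1.68,0.5,0,0,4,-1],
  [-3.5,1.93,0.5,0,0,4,-1],
])

```text
clock: 2.9
position: [0.5994, 0.125, 0.1642]
ee_rot: [0.0, 0.628, 0.778, 0.0]
contact_force: [0.0, 0.3, -0.0]
width: 0.0857
gripper_force: 0.0
```

Run:
```python
from plan import *
snap("scene","s1"); snap("top","t1")
im=cv2.imread("pics/s1.png"); cv2.imwrite("pics/c1.png",cv2.resize(im[150:350,270:470],(600,600),interpolation=2))
for r in finder.tip_of("scoop_handle","scene")[:2]: print(r["p"],r["at"],px2w("scene",r["at"],.083))
plan([.597,.125,.072],rot(12),5)
```

```text
0.59 [368.9, 262.4] [0.59736576 0.12415079 0.083     ]
t 3.05 p [0.5997 0.1244 0.1635] w 0.0853 F [-0.1  0.6  0. ]
[np.float64(0.02), np.float64(-0.05), np.float64(1.83), np.float64(-0.01), np.float64(0.0), np.float64(0.05)]
[np.float64(0.02), np.float64(-0.05), np.float64(1.83), np.float64(-0.01), np.float64(0.0), np.float64(0.05)]
[np.float64(0.02), np.float64(-0.05), np.float64(1.83), np.float64(-0.01), np.float64(0.0), np.float64(0.05)]
[np.float64(0.02), np.float64(-0.05), np.float64(1.83), np.float64(-0.01), np.float64(0.0), np.float64(0.05)]
[np.float64(0.02), np.float64(-0.05), np.float64(1.83), np.float64(-0.01), np.float64(0.0), np.float64(0.05)]
```

View pics/c1.png

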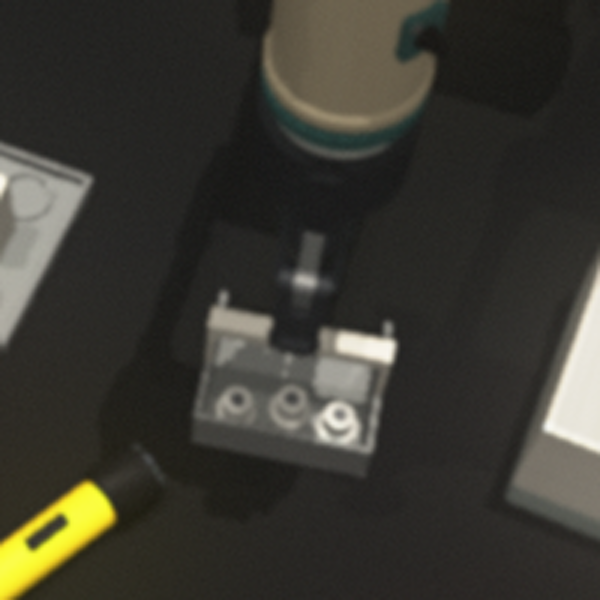

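The gripper is centred over the bar (around (305,335) in the crop) and aligned with it. I'll descend and close.

>>> servo_tool([
  [0,-0.05,2,0,0,0,-1],
  [0,-0.05,2,0,0,0,-1],
  [0,-0.05,2,0,0,0,-1],
  [0,-0.05,2,0,0,0,-1],
  [0,-0.05,1.15,0,0,0,-1],
])

```text
clock: 3.55
position: [0.594, 0.1267, 0.0715]
ee_rot: [-0.001, 0.626, 0.78, -0.001]
contact_force: [0.3, -0.2, 0.4]
width: 0.0858
gripper_force: 0.0
```

>>> servo_tool([
  [0,0,0,0,0,0,0],
  [0,0,0,0,0,0,0.5],
  [0,0,0,0,0,0,1],
  [0,0,0,0,0,0,1],
  [0,0,0,0,0,0,1],
], squeeze=70)

```text
clock: 4.05
position: [0.596, 0.1258, 0.0737]
ee_rot: [0.0, 0.626, 0.779, 0.0]
contact_force: [-7.8, -1.8, 9.5]
width: 0.013
gripper_force: 63.1
```

>>> servo_tool([
  [0,0,0,0,0,0,1],
  [0,0,0,0,0,0,1],
  [0,0,0,0,0,0,1],
  [0,0,-0.5,0,0,0,1],
  [0,0,-1,0,0,0,1],
])

```text
clock: 4.55
position: [0.5945, 0.1256, 0.0866]
ee_rot: [-0.001, 0.627, 0.779, -0.001]
contact_force: [0.2, 0.4, -3.9]
width: 0.0129
gripper_force: 68.4
```

```bash
sed -i 's/print(list(np.round(\[\*d,\*r\],2)))/print(np.round([*d,*r],2).tolist())/' plan.py
python3 - <<'E'
from plan import *
a=plan([.595,.126,.235],rot(12),5,True)
print("-");b=plan([.52,.345,.235],rot(9),15,True,a)
hx,hy=.5245,.352
for t,z in ((26,.225),(50,.21)):
    print("-");c=np.cos(np.radians(9));s=np.sin(np.radians(9));h=np.array([hx-.015*c,hy-.015*s,z])
    R=rot(9,t); b=plan(h+R.apply([0,0,.011]),R,5,False,b)
E
```

```text
t 4.55 p [0.5945 0.1256 0.0866] w 0.0129 F [ 0.2  0.4 -3.9]
[0.0, 0.0, -1.54, -0.02, -0.0, 0.04]
[0.01, 0.0, -3.68, -0.05, -0.01, 0.1]
[0.01, 0.01, -4.39, -0.06, -0.01, 0.12]
[0.01, 0.01, -3.68, -0.05, -0.01, 0.1]
[0.0, 0.01, -1.54, -0.02, -0.0, 0.04]
-
[0.29, -0.04, 0.0, 0.0, 0.0, 0.04]
[0.82, -0.1, 0.0, 0.0, 0.0, 0.11]
[1.27, -0.16, 0.0, 0.0, 0.0, 0.17]
[1.64, -0.21, 0.0, 0.0, 0.0, 0.21]
[1.92, -0.25, 0.0, 0.0, 0.0, 0.25]
[2.13, -0.29, 0.0, 0.0, 0.0, 0.28]
[2.25, -0.31, 0.0, 0.0, 0.0, 0.29]
[2.29, -0.33, 0.0, 0.0, 0.0, 0.3]
[2.25, -0.34, 0.0, 0.0, 0.0, 0.29]
[2.12, -0.33, 0.0, 0.0, 0.0, 0.28]
[1.92, -0.31, 0.0, 0.0, 0.0, 0.25]
[1.63, -0.27, 0.0, 0.0, 0.0, 0.21]
[1.26, -0.21, 0.0, 0.0, 0.0, 0.17]
[0.82, -0.14, 0.0, 0.0, 0.0, 0.11]
[0.29, -0.05, 0.0, 0.0, 0.0, 0.04]
-
[0.12, -0.09, 0.4, -5.2, 0.0, 0.0]
[0.12, -0.13, 0.39, -5.2, 0.0, -0.0]
[0.12, -0.16, 0.37, -5.2, 0.0, -0.0]
[0.12, -0.2, 0.36, -5.2, -0.0, 0.0]
[0.12, -0.23, 0.34, -5.2, 0.0, 0.0]
-
[-0.0, -0.04, 0.25, -4.8, -0.0, -0.0]
[-0.0, -0.06, 0.25, -4.8, 0.0, 0.0]
[-0.0, -0.08, 0.24, -4.8, -0.0, 0.0]
[-0.0, -0.1, 0.23, -4.8, 0.0, -0.0]
[-0.0, -0.12, 0.22, -4.8, -0.0, 0.0]
```

>>> servo_tool([
  [0,0,-1.5,0,0,0,1],
  [0,0,-3.7,0,0,0,1],
  [0,0,-4.4,0,0,0,1],
  [0,0,-3.7,0,0,0,1],
  [0,0,-1.5,0,0,0.4,1],
])

```text
clock: 5.05
position: [0.5977, 0.126, 0.2405]
ee_rot: [0.003, 0.629, 0.777, 0.003]
contact_force: [0.4, -0.3, -3.2]
width: 0.013
gripper_force: 68.8
```

>>> servo_tool([
  [0.6,-0.1,0,0,0,0.2,1],
  [1.2,-0.2,0,0,0,0.3,1],
  [1.8,-0.2,0,0,0,0.3,1],
  [2.3,-0.3,0,0,0,0.3,1],
  [2.6,-0.4,0,0,0,0.4,1],
])

```text
clock: 5.55
position: [0.5654, 0.2078, 0.2331]
ee_rot: [-0.002, 0.64, 0.769, -0.002]
contact_force: [0.8, -0.1, -3.1]
width: 0.0126
gripper_force: 68.8
```

>>> servo_tool([
  [2.6,-0.4,0,0,0,0.4,1],
  [2.6,-0.4,0,0,0,0.3,1],
  [2.6,-0.4,0,0,0,0.3,1],
  [2.3,-0.3,0,0,0,0.3,1],
  [1.8,-0.3,0,0,0,0.2,1],
])

```text
clock: 6.05
position: [0.5265, 0.3228, 0.233]
ee_rot: [-0.002, 0.649, 0.761, -0.002]
contact_force: [0.2, -0.3, -4.3]
width: 0.0128
gripper_force: 68.8
```

>>> servo_tool([
  [1.2,-0.2,0,0,0,0,1],
  [0.6,-0.1,0,0,0,0,1],
  [0.3,-0.05,0,0,0,0,1],
  [0,0,0,0,0,0,1],
  [0,0,0,0,0,0,1],
])

```text
clock: 6.55
position: [0.5227, 0.3403, 0.2357]
ee_rot: [0.0, 0.65, 0.76, -0.0]
contact_force: [0.2, 0.9, -4.3]
width: 0.0129
gripper_force: 68.8
```

Run:
```python
from plan import *
snap("scene","s2")
hx,hy=.5245,.352;b=None
for t,z in ((26,.225),(50,.21)):
    print("-");c=np.cos(np.radians(9));s=np.sin(np.radians(9));h=np.array([hx-.015*c,hy-.015*s,z])
    R=rot(9,t); b=plan(h+R.apply([0,0,.011]),R,5,False,b)
```

```text
-
t 6.6 p [0.5228 0.3403 0.2358] w 0.0129 F [ 0.1 -0.1 -4. ]
[0.23, -0.13, 0.41, -5.2, 0.01, -0.01]
[0.23, -0.17, 0.4, -5.2, 0.01, -0.01]
[0.23, -0.21, 0.38, -5.2, 0.01, -0.01]
[0.23, -0.24, 0.36, -5.2, 0.01, -0.01]
[0.23, -0.27, 0.34, -5.2, 0.01, -0.01]
-
[-0.0, -0.04, 0.25, -4.8, -0.0, -0.0]
[-0.0, -0.06, 0.25, -4.8, 0.0, 0.0]
[-0.0, -0.08, 0.24, -4.8, -0.0, 0.0]
[-0.0, -0.1, 0.23, -4.8, 0.0, -0.0]
[-0.0, -0.12, 0.22, -4.8, -0.0, 0.0]
```

View pics/s2.png

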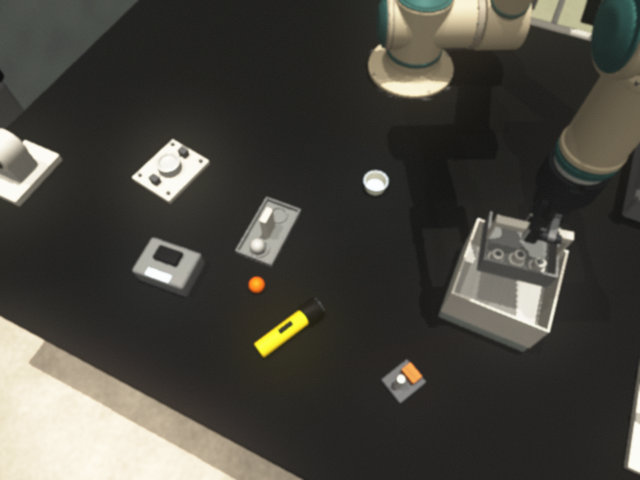

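The scoop hangs above the hopper at (520,255) with all three bushings in it. Now I'll tip it.

>>> servo_tool([
  [0.23,-0.13,0.4,-5.2,0,0,1],
  [0.23,-0.17,0.4,-5.2,0,0,1],
  [0.23,-0.21,0.38,-5.2,0,0,1],
  [0.23,-0.24,0.36,-5.2,0,0,1],
  [0.23,-0.27,0.34,-5.2,0,0,1],
])

```text
clock: 7.1
position: [0.5137, 0.3504, 0.2156]
ee_rot: [0.147, 0.633, 0.74, 0.172]
contact_force: [1.5, 0.2, -3.3]
width: 0.0122
gripper_force: 68.9
```

>>> servo_tool([
  [0,-0.04,0.25,-4.8,0,0,1],
  [0,-0.06,0.25,-4.8,0,0,1],
  [0,-0.08,0.24,-4.8,0,0,1],
  [0,-0.1,0.23,-4.8,0,0,1],
  [0,-0.12,0.22,-4.8,0,0,1],
])

```text
clock: 7.6
position: [0.5188, 0.3491, 0.2119]
ee_rot: [0.263, 0.597, 0.695, 0.302]
contact_force: [0.7, -0.8, -3.2]
width: 0.0124
gripper_force: 69.1
```

>>> servo_tool([
  [0,0,0,0,0,0,1],
  [0,0,0,0,0,0,1],
  [0,0,0,0,0,0,1],
  [0,0,0,0,0,0,1],
  [0,0,0,0,0,0,1],
])

```text
clock: 8.1
position: [0.5203, 0.3507, 0.2137]
ee_rot: [0.263, 0.596, 0.696, 0.303]
contact_force: [0.1, -0.5, -3.3]
width: 0.0123
gripper_force: 70.4
```

Run:
```python
from plan import *
snap("scene","s3");snap("top","t3")
a=cv2.imread("pics/s3.png")[190:360,430:590];b=cv2.imread("pics/t3.png")[200:320,120:240]
o=np.zeros((425,800,3),np.uint8);o[:425,:400]=cv2.resize(a,(400,425),interpolation=2);o[:400,400:]=cv2.resize(b,(400,400),interpolation=2);cv2.imwrite("pics/c3.png",o)
s=manip.get_state();print(s["qpos"],s["clock"],s["contact_force"],s["position"],s["ee_rot"])
```

```text
[ 0.70323001  0.16316407  2.05691693 -1.1706756   0.43454407  1.52752675] 8.2 [-0.08953408 -0.70013193 -2.71933805] [0.52001741 0.3506444  0.21334275] [0.2627387  0.59634391 0.69562712 0.30239913]
```

View pics/c3.png

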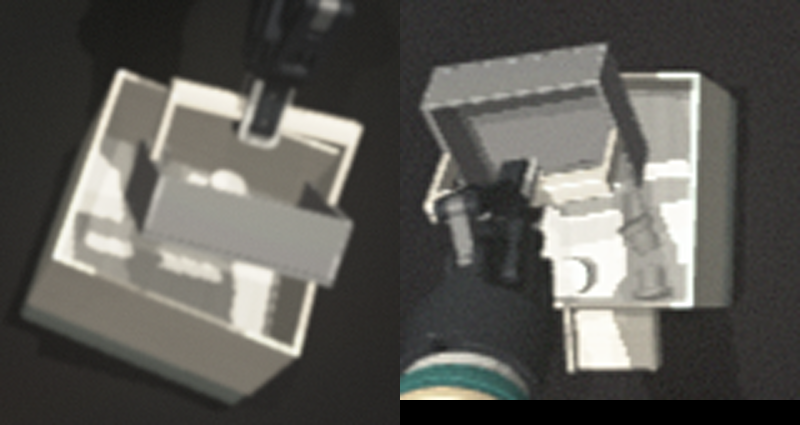

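The top crop shows all three bushings in the hopper, at (575,272), (645,235) and (650,280), and the force has dropped by about 1 N. I'll set the scoop upright again and take it back.

Run:
```python
from plan import *
b=plan([.525,.345,.237],rot(9,0),7)
print("-");plan([.595,.126,.237],rot(12),12,True,b)
```

```text
t 8.2 p [0.52   0.3506 0.2133] w 0.0123 F [-0.1 -0.7 -2.7]
[-0.09, 0.29, -0.19, 6.75, 0.06, -0.03]
[-0.09, 0.26, -0.22, 6.75, 0.06, -0.03]
[-0.09, 0.24, -0.25, 6.75, 0.06, -0.03]
[-0.09, 0.2, -0.27, 6.75, 0.06, -0.03]
[-0.09, 0.17, -0.3, 6.75, 0.06, -0.03]
[-0.09, 0.14, -0.31, 6.75, 0.06, -0.03]
[-0.09, 0.1, -0.33, 6.75, 0.06, -0.03]
-
[-0.45, 0.07, 0.0, 0.0, 0.0, -0.06]
[-1.24, 0.19, 0.0, 0.0, 0.0, -0.16]
[-1.87, 0.28, 0.0, 0.0, 0.0, -0.25]
[-2.34, 0.34, 0.0, 0.0, 0.0, -0.31]
[-2.66, 0.37, 0.0, 0.0, 0.0, -0.35]
[-2.82, 0.38, 0.0, 0.0, 0.0, -0.37]
[-2.82, 0.36, 0.0, 0.0, 0.0, -0.37]
[-2.67, 0.32, 0.0, 0.0, 0.0, -0.35]
[-2.35, 0.27, 0.0, 0.0, 0.0, -0.31]
[-1.88, 0.2, 0.0, 0.0, 0.0, -0.25]
[-1.24, 0.13, 0.0, 0.0, 0.0, -0.16]
[-0.45, 0.05, 0.0, 0.0, 0.0, -0.06]
```

>>> servo_tool([
  [-0.1,0.4,-0.4,4,0,0,1],
  [-0.1,0.3,-0.4,5.5,0,0,1],
  [-0.1,0.25,-0.35,6,0,0,1],
  [-0.1,0.2,-0.3,6,0,0,1],
  [-0.1,0.2,-0.3,6.5,0,0,1],
])

```text
clock: 8.7
position: [0.5212, 0.3416, 0.2318]
ee_rot: [0.137, 0.642, 0.74, 0.147]
contact_force: [0.9, -1.0, -3.3]
width: 0.0125
gripper_force: 70.3
```

>>> servo_tool([
  [-0.1,0.15,-0.3,6.5,0,0,1],
  [-0.1,0.1,-0.3,6.3,0,0,1],
  [0,0.1,-0.2,6,0,0,1],
  [0,0,0,0,0,0,1],
  [0,0,0,0,0,0,1],
])

```text
clock: 9.2
position: [0.5237, 0.3395, 0.2391]
ee_rot: [0.033, 0.656, 0.753, 0.025]
contact_force: [-0.7, 0.0, -4.0]
width: 0.0126
gripper_force: 70.3
```

Run:
```python
from plan import *
b=plan([.595,.126,.237],rot(12),12,True)
print(manip.get_state()["qpos"],manip.get_state()["ee_rot"])
```

```text
t 9.2 p [0.5237 0.3395 0.2391] w 0.0126 F [-0.7  0.  -4. ]
[-0.44, 0.08, 0.02, 0.09, 0.02, -0.08]
[-1.2, 0.22, 0.05, 0.25, 0.06, -0.22]
[-1.82, 0.33, 0.07, 0.38, 0.09, -0.34]
[-2.28, 0.4, 0.08, 0.48, 0.11, -0.42]
[-2.59, 0.43, 0.08, 0.54, 0.13, -0.48]
[-2.75, 0.43, 0.08, 0.57, 0.13, -0.51]
[-2.76, 0.41, 0.07, 0.57, 0.13, -0.51]
[-2.61, 0.36, 0.05, 0.54, 0.13, -0.48]
[-2.3, 0.3, 0.04, 0.48, 0.11, -0.42]
[-1.84, 0.23, 0.03, 0.38, 0.09, -0.34]
[-1.22, 0.14, 0.01, 0.25, 0.06, -0.22]
[-0.44, 0.05, 0.0, 0.09, 0.02, -0.08]
[ 0.48839542  0.31510317  1.45126717 -0.04455956  1.30433547  0.36069242] [0.03279783 0.65613827 0.75349664 0.02548874]
```

>>> servo_tool([
  [-0.45,0.1,0,0.1,0,-0.1,1],
  [-1.2,0.2,0.05,0.3,0.1,-0.2,1],
  [-1.8,0.3,0.1,0.4,0.1,-0.3,1],
  [-2.3,0.4,0.1,0.5,0.1,-0.4,1],
  [-2.6,0.4,0.1,0.5,0.1,-0.5,1],
])

```text
clock: 9.7
position: [0.5491, 0.2582, 0.2388]
ee_rot: [0.02, 0.646, 0.763, 0.016]
contact_force: [-0.2, 0.1, -2.3]
width: 0.0126
gripper_force: 70.3
```

>>> servo_tool([
  [-2.75,0.4,0.1,0.6,0.1,-0.5,1],
  [-2.75,0.4,0.1,0.6,0.1,-0.5,1],
  [-2.6,0.4,0,0.5,0.1,-0.5,1],
  [-2.3,0.3,0,0.5,0.1,-0.4,1],
  [-1.8,0.2,0,0.4,0.1,-0.3,1],
])

```text
clock: 10.2
position: [0.5881, 0.1401, 0.2382]
ee_rot: [0.003, 0.632, 0.775, 0.001]
contact_force: [-0.9, -0.1, -2.6]
width: 0.0127
gripper_force: 70.3
```

>>> servo_tool([
  [-1.2,0.1,0,0.3,0.1,-0.2,1],
  [-0.45,0,0,0.1,0,-0.1,1],
  [0,0,0,0,0,0,1],
  [0,0,0,0,0,0,1],
  [0,0,0,0,0,0,1],
])

```text
clock: 10.7
position: [0.5923, 0.1274, 0.238]
ee_rot: [-0.001, 0.629, 0.777, -0.001]
contact_force: [0.0, -0.2, -2.7]
width: 0.0125
gripper_force: 70.3
```

Run:
```python
from plan import *
snap("scene","s4")
a=cv2.imread("pics/s4.png")[150:350,300:600]
cv2.imwrite("pics/c4.png",cv2.resize(a,(800,533),interpolation=2))
b=plan([.595,.126,.078],rot(12),5)
```

```text
t 10.75 p [0.5924 0.1273 0.238 ] w 0.0129 F [-0.2  0.5 -2.8]
[-0.04, 0.06, 3.2, -0.04, -0.0, -0.0]
[-0.04, 0.05, 3.2, -0.04, -0.0, -0.0]
[-0.04, 0.05, 3.2, -0.04, -0.0, -0.0]
[-0.04, 0.05, 3.2, -0.04, -0.0, -0.0]
[-0.04, 0.05, 3.2, -0.04, -0.0, -0.0]
```

View pics/c4.png

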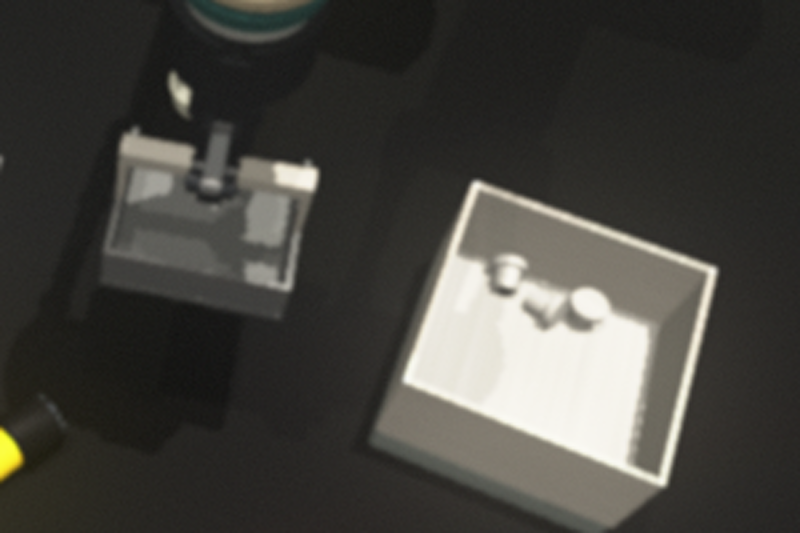

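The scoop is empty, and the three bushings lie in the hopper at (508,270), (545,305) and (588,305). Now I'll lower the scoop.

>>> servo_tool([
  [0,0.05,2,0,0,0,1],
  [0,0.05,4,0,0,0,1],
  [0,0.05,4,0,0,0,1],
  [0,0.05,3.5,0,0,0,1],
  [0,0.05,1.6,0,0,0,1],
])

```text
clock: 11.25
position: [0.5921, 0.1273, 0.0833]
ee_rot: [-0.003, 0.629, 0.777, -0.003]
contact_force: [0.2, -0.5, -3.0]
width: 0.0126
gripper_force: 70.3
```

>>> servo_tool([
  [0,0,0.5,0,0,0,1],
  [0,0,0.3,0,0,0,1],
  [0,0,0.1,0,0,0,1],
  [0,0,0,0,0,0,1],
  [0,0,0,0,0,0,1],
])

```text
clock: 11.75
position: [0.5954, 0.127, 0.0791]
ee_rot: [-0.0, 0.63, 0.777, -0.0]
contact_force: [-0.2, 0.2, -2.0]
width: 0.0126
gripper_force: 70.3
```

>>> servo_tool([
  [0,0,0.15,0,0,0,1],
  [0,0,0.15,0,0,0,1],
  [0,0,0.1,0,0,0,1],
  [0,0,0,0,0,0,1],
  [0,0,0,0,0,0,1],
])

```text
clock: 12.25
position: [0.5946, 0.1267, 0.074]
ee_rot: [-0.001, 0.63, 0.777, -0.001]
contact_force: [-0.4, -0.2, -1.4]
width: 0.0127
gripper_force: 70.5
```

>>> servo_tool([
  [0,0,0.1,0,0,0,1],
  [0,0,0.1,0,0,0,1],
  [0,0,0,0,0,0,1],
  [0,0,0,0,0,0,1],
  [0,0,0,0,0,0,1],
])

```text
clock: 12.75
position: [0.5943, 0.1267, 0.0738]
ee_rot: [-0.001, 0.63, 0.777, -0.001]
contact_force: [-4.5, -1.6, 9.5]
width: 0.0124
gripper_force: 72.0
```

Contact with the bench. I'll release and rise.

>>> servo_tool([
  [0,0,0,0,0,0,0.6],
  [0,0,0,0,0,0,0],
  [0,0,0,0,0,0,-0.5],
  [0,0,0,0,0,0,-1],
  [0,0,0,0,0,0,-1],
])

```text
clock: 13.25
position: [0.5947, 0.1268, 0.0717]
ee_rot: [-0.001, 0.63, 0.777, -0.001]
contact_force: [1.2, -0.5, 0.4]
width: 0.0739
gripper_force: 0.0
```

>>> servo_tool([
  [0,0,0,0,0,0,-1],
  [0,0,-0.5,0,0,0,-1],
  [0,0,-1.5,0,0,0,-1],
  [0,0,-3,0,0,0,-1],
  [0,0,-4,0,0,0,-1],
])

```text
clock: 13.75
position: [0.5936, 0.1267, 0.1614]
ee_rot: [-0.002, 0.63, 0.777, -0.003]
contact_force: [1.2, 0.1, 0.3]
width: 0.0858
gripper_force: 0.0
```

Run:
```python
from plan import *
b=plan([.59,.08,.19],rot(12),4)
print("-");plan([.580,-.1005,.14],rot(92.5),13,False,b)
print("--");plan([.580,-.1005,.14],rot(-87.5),13,False,b)
print(manip.get_state()["qpos"])
```

```text
t 13.75 p [0.5936 0.1267 0.1614] w 0.0858 F [1.2 0.1 0.3]
[-1.12, -0.34, -0.71, -0.11, -0.0, -0.02]
[-1.12, -0.33, -0.71, -0.11, -0.0, -0.02]
[-1.12, -0.33, -0.72, -0.11, -0.0, -0.02]
[-1.12, -0.33, -0.72, -0.11, -0.0, -0.02]
-
[-1.34, -0.36, 0.38, 0.0, 0.0, -6.19]
[-1.3, -0.51, 0.38, 0.0, 0.0, -6.19]
[-1.23, -0.64, 0.38, 0.0, 0.0, -6.19]
[-1.16, -0.77, 0.38, 0.0, 0.0, -6.19]
[-1.07, -0.89, 0.38, 0.0, 0.0, -6.19]
[-0.96, -1.0, 0.38, 0.0, 0.0, -6.19]
[-0.85, -1.1, 0.38, 0.0, 0.0, -6.19]
[-0.73, -1.19, 0.38, 0.0, 0.0, -6.19]
[-0.59, -1.26, 0.38, 0.0, 0.0, -6.19]
[-0.45, -1.31, 0.38, 0.0, 0.0, -6.19]
[-0.31, -1.36, 0.38, 0.0, 0.0, -6.19]
[-0.16, -1.38, 0.38, 0.0, 0.0, -6.19]
[-0.01, -1.39, 0.38, 0.0, 0.0, -6.19]
--
[-1.34, -0.36, 0.38, 0.0, 0.0, 7.65]
[-1.38, -0.18, 0.38, 0.0, 0.0, 7.65]
[-1.39, 0.0, 0.38, 0.0, 0.0, 7.65]
[-1.38, 0.19, 0.38, 0.0, 0.0, 7.65]
[-1.34, 0.37, 0.38, 0.0, 0.0, 7.65]
[-1.28, 0.55, 0.38, 0.0, 0.0, 7.65]
[-1.2, 0.71, 0.38, 0.0, 0.0, 7.65]
[-1.09, 0.86, 0.38, 0.0, 0.0, 7.65]
[-0.96, 1.0, 0.38, 0.0, 0.0, 7.65]
[-0.82, 1.12, 0.38, 0.0, 0.0, 7.65]
[-0.67, 1.22, 0.38, 0.0, 0.0, 7.65]
[-0.5, 1.3, 0.38, 0.0, 0.0, 7.65]
[-0.32, 1.35, 0.38, 0.0, 0.0, 7.65]
[ 9.61313868e-02  3.78147590e-01  1.55076539e+00 -6.58006723e-04
  1.22013520e+00 -1.11789155e-01]
```

>>> servo_tool([
  [-1.1,-0.3,-0.7,0,0,0,-1],
  [-1.2,-0.3,-0.7,0,0,0,-1],
  [-1.1,-0.3,-0.7,0,0,0,-1],
  [-1.1,-0.3,-0.7,0,0,0,-1],
  [-1.34,-0.36,0.38,0,0,7.65,-1],
])

```text
clock: 14.25
position: [0.5922, 0.0655, 0.1868]
ee_rot: [-0.0, 0.682, 0.732, -0.001]
contact_force: [0.7, -1.2, 0.8]
width: 0.0855
gripper_force: 0.0
```

>>> servo_tool([
  [-1.38,-0.18,0.38,0,0,7.65,-1],
  [-1.39,0,0.38,0,0,7.65,-1],
  [-1.38,0.19,0.38,0,0,7.65,-1],
  [-1.34,0.37,0.38,0,0,7.65,-1],
  [-1.28,0.55,0.38,0,0,7.65,-1],
])

```text
clock: 14.75
position: [0.5871, -0.0043, 0.1662]
ee_rot: [-0.001, 0.884, 0.467, -0.002]
contact_force: [-0.1, 0.2, -0.1]
width: 0.0853
gripper_force: 0.0
```

>>> servo_tool([
  [-1.2,0.71,0.38,0,0,7.65,-1],
  [-1.09,0.86,0.38,0,0,7.65,-1],
  [-0.96,1,0.38,0,0,7.65,-1],
  [-0.82,1.12,0.38,0,0,7.65,-1],
  [-0.67,1.22,0.38,0,0,7.65,-1],
])

```text
clock: 15.25
position: [0.583, -0.0736, 0.1473]
ee_rot: [-0.0, 0.988, 0.151, -0.003]
contact_force: [0.5, -1.0, 0.3]
width: 0.0855
gripper_force: 0.0
```

>>> servo_tool([
  [-0.5,1.3,0.38,0,0,7.65,-1],
  [-0.32,1.35,0.38,0,0,7.65,-1],
  [0,0,0,0,0,0,-1],
  [0,0,0,0,0,0,-1],
  [0,0,0,0,0,0,-1],
])

```text
clock: 15.75
position: [0.5821, -0.0997, 0.1407]
ee_rot: [0.0, 1.0, 0.022, -0.002]
contact_force: [-1.0, -0.4, 0.3]
width: 0.0853
gripper_force: 0.0
```

Run:
```python
from plan import *
snap("scene","s5"); snap("top","t5")
a=cv2.imread("pics/s5.png")[150:300,200:420]
cv2.imwrite("pics/c5.png",cv2.resize(a,(800,545),interpolation=2))
for k,z in(("fin",.058),("ball_tray",0),("ball_center",.019)):
  for r in finder.tip_of(k,"scene")[:2]: print(k,r["p"],r["at"],px2w("scene",r["at"],z))
b=plan([.580,-.1005,.047],rot(-87.5),5)
```

```text
fin 0.87 [267.2, 217.0] [ 0.57814026 -0.09619308  0.058     ]
ball_tray 0.95 [270.4, 230.2] [ 0.57444376 -0.0969495   0.        ]
ball_center 0.66 [251.7, 284.6] [ 0.70381662 -0.06610719  0.019     ]
ball_center 0.54 [257.5, 245.1] [ 0.62447316 -0.09731341  0.019     ]
t 16.0 p [ 0.5824 -0.0996  0.1409] w 0.0856 F [-0.2  0.2  0.4]
[-0.04, 0.01, 1.88, 0.01, 0.03, 0.01]
[-0.04, 0.01, 1.88, 0.01, 0.03, 0.01]
[-0.05, 0.01, 1.88, 0.01, 0.03, 0.01]
[-0.05, 0.02, 1.88, 0.01, 0.03, 0.01]
[-0.05, 0.02, 1.88, 0.01, 0.03, 0.01]
```

View pics/c5.png

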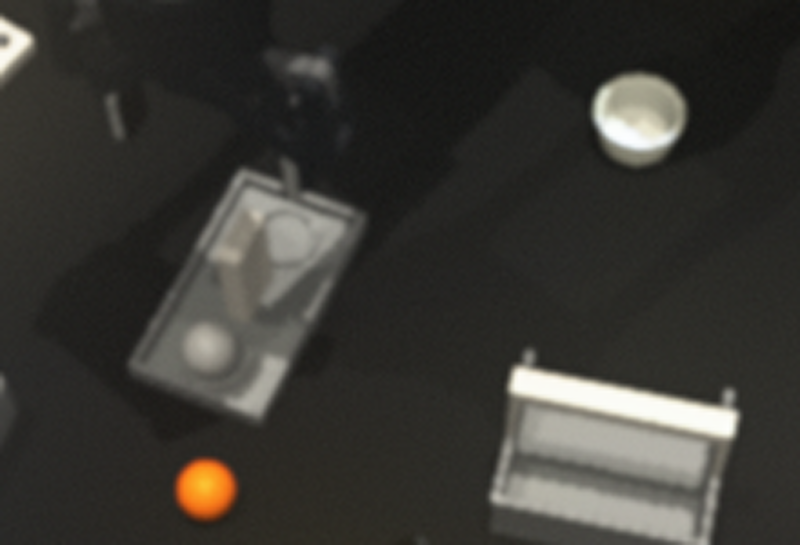

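The scoop stands upright and empty. The ball is in its pocket (208,348) and the gripper is above the fin. I'll descend and close slowly.

>>> servo_tool([
  [0,0,2,0,0,0,-1],
  [0,0,2.4,0,0,0,-1],
  [-0.1,0,2.4,0,0,0,-1],
  [-0.1,0,1.8,0,0,0,-1],
  [0,0,0.8,0,0,0,-1],
])

```text
clock: 16.5
position: [0.5788, -0.0996, 0.045]
ee_rot: [-0.0, 1.0, 0.022, -0.003]
contact_force: [-0.0, -0.0, 0.3]
width: 0.0853
gripper_force: 0.0
```

>>> servo_tool([
  [0,0,0,0,0,0,-0.6],
  [0,0,0,0,0,0,-0.2],
  [0,0,0,0,0,0,0.2],
  [0,0,0,0,0,0,0.4],
  [0,0,0,0,0,0,0.45],
], squeeze=30)

```text
clock: 17.0
position: [0.5805, -0.1004, 0.0475]
ee_rot: [0.001, 1.0, 0.022, -0.001]
contact_force: [0.0, -0.6, -0.5]
width: 0.0237
gripper_force: 0.0
```

>>> servo_tool([
  [0,0,0,0,0,0,0.5],
  [0,0,0,0,0,0,0.54],
  [0,0,0,0,0,0,0.58],
  [0,0,0,0,0,0,0.62],
  [0,0,0,0,0,0,0.66],
])

```text
clock: 17.5
position: [0.58, -0.0997, 0.0469]
ee_rot: [-0.0, 1.0, 0.022, -0.002]
contact_force: [0.7, 3.6, 2.9]
width: 0.0147
gripper_force: 2.4
```

>>> servo_tool([
  [0,0,0,0,0,0,0.7],
  [0,0,0,0,0,0,0.75],
  [0,0,0,0,0,0,0.8],
  [0,0,0,0,0,0,0.9],
  [0,0,0,0,0,0,1],
])

```text
clock: 18.0
position: [0.5799, -0.0998, 0.0469]
ee_rot: [0.0, 1.0, 0.022, -0.002]
contact_force: [-0.7, 5.0, 2.6]
width: 0.0139
gripper_force: 29.5
```

>>> servo_tool([
  [0,0,0,0,0,0,1],
  [0,0,0,0,0,0,1],
  [0,0,0,0,0,0,1],
  [0,0,0,0,0,0,1],
  [0,0,0,0,0,0,1],
], squeeze=70)

```text
clock: 18.5
position: [0.58, -0.1001, 0.0469]
ee_rot: [0.0, 1.0, 0.022, -0.001]
contact_force: [-0.8, 5.2, 5.4]
width: 0.0129
gripper_force: 69.3
```

>>> servo_tool([
  [0,0,-0.2,0,0,0,1],
  [0,0,-0.4,0,0,0,1],
  [0,0,-0.6,0,0,0,1],
  [0,0,-0.8,0,0,0,1],
  [0,0,-0.9,0,0,0,1],
])

```text
clock: 19.0
position: [0.58, -0.1005, 0.0762]
ee_rot: [0.001, 1.0, 0.022, -0.002]
contact_force: [0.5, -0.3, -3.3]
width: 0.0128
gripper_force: 68.2
```

>>> servo_tool([
  [0,0,-1,0,0,0,1],
  [0,0,-1,0,0,0,1],
  [0,0,-1,0,0,0,1],
  [0,0,-1,0,0,0,1],
  [0,0,-0.9,0,0,0,1],
])

```text
clock: 19.5
position: [0.5804, -0.1002, 0.1259]
ee_rot: [0.001, 1.0, 0.022, -0.001]
contact_force: [-0.0, -0.5, -3.5]
width: 0.0129
gripper_force: 68.2
```

>>> servo_tool([
  [0,0,-0.8,0,0,0,1],
  [0,0,-0.6,0,0,0,1],
  [0,0,-0.4,0,0,0,1],
  [0,0,-0.2,0,0,0,1],
  [0,0,0,0,0,0,1],
])

```text
clock: 20.0
position: [0.5803, -0.1002, 0.1448]
ee_rot: [0.0, 1.0, 0.022, -0.002]
contact_force: [0.0, 0.4, -3.3]
width: 0.0134
gripper_force: 68.2
```

Run:
```python
from plan import *
snap("scene","s6"); snap("top","t6")
a=cv2.imread("pics/s6.png")[120:300,120:340]
cv2.imwrite("pics/c6.png",cv2.resize(a,(733,600),interpolation=2))
print(manip.get_state()["ee_rot"],manip.get_state()["qpos"])
for n in("top","scene"):
  for r in finder.tip_of("nest",n)[:1]: print(r["p"],px2w(n,r["at"],.04))
  for r in finder.tip_of("pocket",n)[:1]: print(r["p"],px2w(n,r["at"],.119))
b=plan([.489,-.368,.147],rot(-87.5),25,True)
```

```text
[ 2.79834346e-04  9.99765153e-01  2.15856017e-02 -1.90326100e-03] [-0.28800069  0.36430223  1.61938615 -0.0018453   1.16135994  1.24035853]
0.59 [0.72326722 0.03981529 0.04      ]
0.96 [ 0.54254897 -0.35877474  0.04      ]
0.72 [ 0.62653021 -0.09865504  0.119     ]
t 20.3 p [ 0.5801 -0.1001  0.1444] w 0.013 F [-0.2  0.5 -3.3]
[-0.05, 0.12, -0.0, 0.0, 0.0, -0.0]
[-0.14, 0.36, -0.0, 0.0, 0.0, -0.0]
[-0.22, 0.57, -0.0, 0.0, 0.0, -0.0]
[-0.3, 0.76, -0.01, 0.0, 0.01, -0.0]
[-0.36, 0.93, -0.01, 0.0, 0.01, -0.0]
[-0.42, 1.09, -0.01, 0.0, 0.01, -0.0]
[-0.47, 1.22, -0.01, 0.0, 0.01, -0.0]
[-0.52, 1.33, -0.01, 0.0, 0.01, -0.0]
[-0.55, 1.42, -0.01, 0.0, 0.01, -0.0]
[-0.58, 1.49, -0.01, 0.0, 0.01, -0.0]
[-0.6, 1.54, -0.01, 0.0, 0.01, -0.0]
[-0.61, 1.57, -0.01, 0.0, 0.01, -0.0]
[-0.62, 1.58, -0.01, 0.0, 0.01, -0.0]
[-0.61, 1.57, -0.01, 0.0, 0.01, -0.0]
[-0.6, 1.54, -0.01, 0.0, 0.01, -0.0]
[-0.58, 1.49, -0.01, 0.0, 0.01, -0.0]
[-0.55, 1.42, -0.01, 0.0, 0.01, -0.0]
[-0.52, 1.33, -0.01, 0.0, 0.01, -0.0]
[-0.47, 1.22, -0.01, 0.0, 0.01, -0.0]
[-0.42, 1.09, -0.01, 0.0, 0.01, -0.0]
[-0.36, 0.93, -0.01, 0.0, 0.01, -0.0]
[-0.3, 0.76, -0.01, 0.0, 0.01, -0.0]
[-0.22, 0.57, -0.01, 0.0, 0.0, -0.0]
[-0.14, 0.36, -0.0, 0.0, 0.0, -0.0]
[-0.05, 0.12, -0.0, 0.0, 0.0, -0.0]
```

View pics/c6.png

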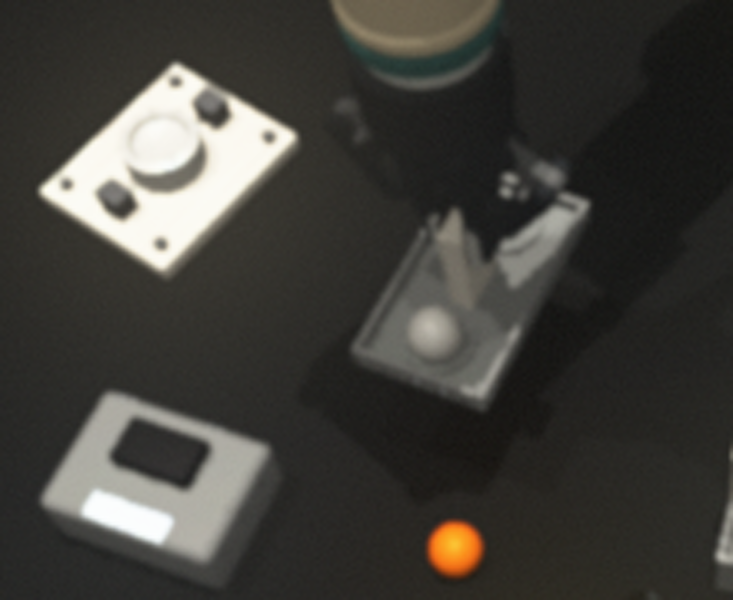

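The tray is lifted level with the ball in its pocket (435,332), and the nest top is at (163,143) in the crop. Now the smooth carry.

>>> servo_tool([
  [-0.05,0.12,0,0,0,0,1],
  [-0.14,0.36,0,0,0,0,1],
  [-0.22,0.57,0,0,0,0,1],
  [-0.3,0.76,0,0,0,0,1],
  [-0.36,0.93,0,0,0,0,1],
])

```text
clock: 20.8
position: [0.5705, -0.1287, 0.1448]
ee_rot: [0.001, 1.0, 0.022, -0.002]
contact_force: [-0.1, -0.9, -3.5]
width: 0.013
gripper_force: 68.2
```

>>> servo_tool([
  [-0.42,1.09,0,0,0,0,1],
  [-0.47,1.22,0,0,0,0,1],
  [-0.5,1.33,0,0,0,0,1],
  [-0.5,1.42,0,0,0,0,1],
  [-0.55,1.49,0,0,0,0,1],
])

```text
clock: 21.3
position: [0.5488, -0.1959, 0.145]
ee_rot: [0.001, 1.0, 0.022, -0.002]
contact_force: [-0.5, -0.1, -3.6]
width: 0.0131
gripper_force: 68.2
```

>>> servo_tool([
  [-0.55,1.54,0,0,0,0,1],
  [-0.6,1.57,0,0,0,0,1],
  [-0.6,1.58,0,0,0,0,1],
  [-0.6,1.57,0,0,0,0,1],
  [-0.6,1.54,0,0,0,0,1],
])

```text
clock: 21.8
position: [0.5226, -0.2751, 0.145]
ee_rot: [0.0, 1.0, 0.022, -0.002]
contact_force: [-0.5, 0.5, -3.1]
width: 0.0132
gripper_force: 68.1
```

>>> servo_tool([
  [-0.58,1.49,0,0,0,0,1],
  [-0.55,1.42,0,0,0,0,1],
  [-0.52,1.33,0,0,0,0,1],
  [-0.47,1.22,0,0,0,0,1],
  [-0.42,1.09,0,0,0,0,1],
])

```text
clock: 22.3
position: [0.5003, -0.3413, 0.1452]
ee_rot: [0.0, 1.0, 0.022, -0.002]
contact_force: [-0.3, -0.1, -3.5]
width: 0.0129
gripper_force: 68.1
```

>>> servo_tool([
  [-0.36,0.93,0,0,0,0,1],
  [-0.3,0.76,0,0,0,0,1],
  [-0.22,0.57,0,0,0,0,1],
  [-0.14,0.36,0,0,0,0,1],
  [-0.05,0.12,0,0,0,0,1],
])

```text
clock: 22.8
position: [0.4911, -0.3683, 0.1452]
ee_rot: [0.0, 1.0, 0.022, -0.002]
contact_force: [0.7, -0.0, -3.2]
width: 0.0132
gripper_force: 68.2
```

>>> servo_tool([
  [0,0,0,0,0,0,1],
  [0,0,0,0,0,0,1],
  [0,0,0,0,0,0,1],
  [0,0,0,0,0,0,1],
  [0,0,0,0,0,0,1],
])

```text
clock: 23.3
position: [0.4912, -0.3679, 0.1453]
ee_rot: [0.0, 1.0, 0.022, -0.002]
contact_force: [-0.2, -0.2, -3.7]
width: 0.013
gripper_force: 68.2
```

Run:
```python
from plan import *
snap("scene","s7"); snap("top","t7")
a=cv2.imread("pics/s7.png")[90:250,90:250]; b=cv2.imread("pics/t7.png")[200:320,420:540]
cv2.imwrite("pics/c7.png",np.hstack([cv2.resize(x,(400,400),interpolation=2) for x in(a,b)]))
print(px2w("scene",(168.9,162.9),.04),px2w("top",(475,257),.04))
for n in("top","scene"):
  for k in("pocket","ball_center"):
    for r in finder.tip_of(k,n)[:2]: print(n,k,r["p"],px2w(n,r["at"],.117))
s=manip.get_state();print(s)
```

```text
[ 0.53865972 -0.35934719  0.04      ] [ 0.53109389 -0.36305504  0.04      ]
top pocket 0.72 [ 0.52781657 -0.37610395  0.117     ]
top pocket 0.55 [0.52372856 0.35068063 0.117     ]
top ball_center 0.65 [ 0.66917152 -0.05111405  0.117     ]
top ball_center 0.45 [ 0.53097087 -0.36624373  0.117     ]
scene pocket 0.78 [ 0.53623947 -0.36995595  0.117     ]
scene pocket 0.46 [ 0.49705167 -0.35762108  0.117     ]
scene ball_center 0.65 [ 0.73137024 -0.02828558  0.117     ]
scene ball_center 0.64 [ 0.53028992 -0.37214112  0.117     ]
{'clock': 23.6, 'qpos': array([-0.75487857,  0.39751411,  1.56246338, -0.00295832,  1.18327784,
        0.77378326]), 'qd': array([-0.00113687, -0.00017364, -0.00062626,  0.00061869,  0.00207848,
       -0.00124479]), 'effort': array([ 1.60563632e-02, -4.90471995e+01, -2.39320993e+01,  1.37812074e-02,
       -1.88646954e-02,  2.55156954e-05]), 'position': array([ 0.49108884, -0.36804954,  0.14524006]), 'ee_rot': array([ 3.94885787e-04,  9.99764856e-01,  2.16256357e-02, -1.55222212e-03]), 'contact_force': array([ 0.55491564,  0.52478866, -3.25213392]), 'moment': array([ 0.00704311,  0.05887627, -0.01012509]), 'gripper_force': 68.16833138465881, 'width': 0.013218571506086308}
```

View pics/c7.png

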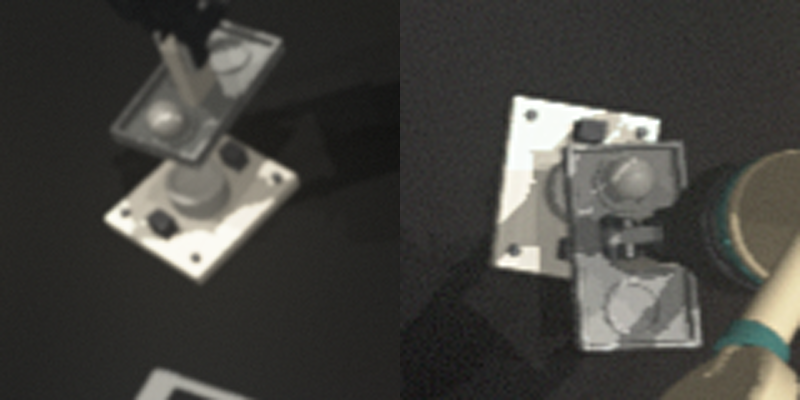

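The tray is held level with the ball in its pocket (left crop (165,118), right crop (632,178)), within about 1 cm of the nest. Handing in.

```bash
python3 -c "
from rig import manip
print(manip.sign_off())"
```

```text
the job is handed in; nothing more can be done
None
```

I handed the job in at about 23.6 s: all three bushings are in the hopper, the empty scoop stands upright on the bench, and the ball tray is held level about 10 cm up with the ball in its pocket, within about 1 cm of the nest's centre (`sign_off()` returned no verdict).

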